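Take the pad dispenser off its keyhole screws and stand it in the tray

ROBOT

A 6-joint arm with a two-finger parallel gripper is mounted at the origin on a cart in front of the work surface, level with it; the furniture and walls round the work are solid. World frame = base frame: x ahead of the robot, y to its left, z up, the work surface at z = 0. Lengths are in mm, angles in rad, forces in N, time in s.
With the tool pointing down it reaches from about 300 to 750 mm from the base axis. Payload 8.5 kg.
Tool frame: the origin (TCP) lies between the finger pads; the fingertips stand 8 mm ahead of it and the grasp point (between the pads) lies 11 mm behind it; z points along the fingers, y is the direction in which the jaws open and shut (so a half turn about z gives the same grasp; the last joint's range is limited). The gripper opens to 88 mm and grips with 3 to 60 N. Pads are 18 mm wide; open, the fingers measure 123 mm over their backs; the gripper's body (75 mm by 187 mm) begins 45 mm behind the grasp point.
Start: joints at [1.075, 0.381, 1.297, -0, 1.464, -0.215], TCP at [152.41, 528.443, 246.748] pointing down, gripper open.
Joint ranges: [-3.11, 3.11], [-0.89, 2.33], [0.22, 2.48], [-1.42, 4.56], [0.17, 2.85], [-2.88, 2.88]. Speed limits (rad/s): [2.39, 2.39, 3.14, 3.14, 3.14, 3.14].

INTERFACE

Orientations are given as a unit quaternion [w, x, y, z].
In Python, from plant import * gives the robot as it stands. The module is installed in compiled form; this text tells all that it offers.
- The arm moves only by the tool drive_tool, never from a script. Its argument "moves" is one flat list of numbers, 5 for each row, row after row: the shift along the world's x, y, z in m, then the turn about the world's z in degrees, then the closure, from 0 (fully open) to 1 (shut). In form: [dx, dy, dz, turn, grip, dx, dy, dz, turn, grip, ...]. A call has 1 to 5 rows; each row is the pose to reach, as a shift and turn from the pose commanded when the call began; what a row does not reach only later rows make up. A row lasts 1/8 s, in which the tool goes at most 62.5 mm and 10.7 degrees, less where a joint would pass 70% of its speed; a pose out of reach is approached as far as the arm can. A call with a gripper value outside its range is refused whole. The fingers move at their own pace and stop on an object; "newtons" is the grip in N (left out, the last holds). Time passes only in rows, so rows that repeat a pose let the fingers close. It gives the time, the measured TCP pose, the force and the opening at its end, in the units of the state.
- observe(): the state, without advancing time (a new reading comes with each control period).
- camera(name): name is "scene" or "top" or "wrist"; returns the picture (400x640x3 uint8, blue, green, red); there is no depth.
- get_calibration(name): a dict with "fx", "fy", "cx", "cy" (pixels), "world_from_camera" (4x4, takes a point from camera to world coordinates); the wrist camera has in their place "T_tool_cam" (4x4, takes a point from camera to tool coordinates, whose origin is the TCP and whose axes are the flange's). Camera axes: x right, y up, looking along -z (the intrinsics and any distortion apply to the point x, -y, -z); pixel columns grow to the right and rows downward; lengths in mm; the calibration is good to about 2 mm. A picture is of the moment at which its call begins: read the wrist's pose just before it. get_calibration takes no time and is no camera call.
- sign_off(): hands the job in, once; it reports no verdict.
The state is a dict: "t": time; "q": joint angles; "joint_velocities": joint speeds; "joint_efforts": joint torques, N m; "tcp_pos": TCP position; "ee_rot": TCP orientation; "contact_force": force on the tool from outside, world axes, zero at the start; "torque": the same for the moment, N m; "opening": opening from 0.0 (shut) to 1.0 (fully open).
Only numpy, scipy, OpenCV 4.12 (cv2) and the standard library are available. Lean on these libraries where they do the work, as an engineer would, in place of code of your own. Each camera call takes 0.05 s, during which the arm holds its last target.

TASK

Take the alcohol-pad dispenser off the backboard for cleaning: feel your way along its keyholes until both screw heads can pass, ease it off without forcing it against the screws, and set it down gently, upright, in the free part of the instrument tray beside the steel bowl. Carry it upright and leave the bowl and the two small bottles where they are.

Things in the scene. Friction and masses are not known exactly. Their poses are not given: they have to be found in the camera images.
- dispenser: White plastic pad dispenser, 125 mm high, 0.2 to 0.4 kg; origin at the centre of its underside, x from front to back, y along its width, z up. Hopper: y -25 to 25, x -37 to 22 mm; behind it a wider hollow back box: y -45 to 45, x 22 to 37.5; a lip at the foot of the front reaches x = -46. Its rear plate (3 mm, x 34.5 to 37.5) has two keyholes by which it hangs level on two hidden screws.
- dispenser_grip (a point): Where to pinch the dispenser: in the middle between the finger ribs on the hopper's two sides, which are 50 mm apart along y; 108 mm above its underside, 17 mm below its top, x = -7.5 mm. Axes as the dispenser's.
- keyhole_slots (a point): Midpoint between the two level slots of the keyholes, in the rear plate; slots centred 22 mm to either side along y, each 36 mm long (18 mm each way) and 9 mm high. From each slot a neck 10 mm wide, 6 mm high leads down to a hole 16 by 16 mm; necks and holes lie 10 mm to the -y side of the slots' middles. The screws carry the slots' upper edges 5 to 25 mm to the +y side of the necks, both alike.
- keyhole_holes (a point): Midpoint between the two holes, 18 mm below the slots. Raised 3 mm from hanging, the dispenser stops on the shanks unless they are at the necks (within 2 mm). Slid to its +y it stops when the shanks meet the slots' ends, 5 mm beyond the necks. At the necks it rises 20 mm in all from hanging, till a rib inside stops it: the heads are then level with the holes and it pulls off to the front.
- backboard: Upright grey sheet-steel board, 240 mm wide, 165 mm high, with an aluminium T-slot strip across; fixed to the worktop, foot to the rear. Origin at the middle of the lower edge of its front face; x to the rear, square to the face (the dispenser pulls off along -x), y along its width to the left seen from the front, z up. The dispenser hangs in front at y = -50 mm, underside at z = 30 mm.
- spare_screws (a point): Midpoint between two empty screws on the board's strip, 70 mm left of its middle, 132 mm up. The screws behind the dispenser are the same and at the same height, but unseen, somewhere along the strip: 44 mm apart, shank 6 mm, head 12 mm across and 3.5 mm thick, sticking out 8.5 mm in all; the hung plate has 2 mm of play to and fro under the heads.
- instrument_tray: Loose pressed-steel tray, 298 mm along its x, 218 mm along y, rim 26 mm high; origin at the centre of its underside, inner floor 2 mm above, flat within 130 mm (x) and 90 mm (y) of the middle. The bowl stands in its +x half; the -x half is free.
- gallipot: Loose small steel bowl, 98 mm across, 36 mm high, in the tray; origin at the centre of its underside. Bystander.
- iodine_bottle: Loose brown bottle with black cap, 52 mm across, 90 mm high, on the worktop between board and tray; origin at the centre of its underside. Bystander.
- saline_bottle: Loose white bottle with blue cap, 45 mm across, 80 mm high, on the worktop right of the board; origin at the centre of its underside. Bystander.

How it is judged:
By the outcome, as a careful person would: the job done as asked, in the order asked, and still so for the second after the job is handed in, with the robot touching nothing.
It also fails if it takes over 51 s, if anything falls off the work surface, if the arm or the gripper's body presses on something with over 40 N, if the wrist force passes 120 N, or if a joint passes its speed limit or range.

## Working session

There is one attempt and no reset: what is moved stays moved. The work goes in short steps, Python scripts to look and compute and a tool call to move; the robot and the scene stay as the last step left them, time stands still between calls to the robot, and variables do not carry over. Pictures are saved under pics/ and viewed, and the job is handed in when it is done.

Besides the shell and the picture viewer there is one more tool, called as name(argument=value, ...), one argument or row to a line, values as JSON. drive_tool: Moves the arm, as the interface text tells. Its arguments: {"type":"object","properties":{"moves":{"type":"array"},"newtons":{"type":"number"}},"required":["moves"]}

```bash
mkdir -p pics; python3 - <<'E'
from plant import *
import cv2
s=observe();print(s)
for n in ["scene","top"]:
    cv2.imwrite(f"pics/{n}0.png",camera(n)); print(n,get_calibration(n))
print(get_calibration("wrist"))
E
```

```text
{'t': 0.0, 'q': array([ 1.07468929e+00,  3.81188070e-01,  1.29825146e+00,  1.81777341e-05,
        1.46359002e+00, -2.15274839e-01]), 'joint_velocities': array([-0.00048259, -0.00019548,  0.00093495, -0.00032165,  0.00201374,
        0.00116679]), 'joint_efforts': array([-1.22158894e-03, -4.37961137e+01, -2.24545169e+01,  7.11425627e-02,
        3.54588556e-02, -1.20166219e-04]), 'tcp_pos': array([152.29068121, 528.21916924, 246.14515596]), 'ee_rot': array([-2.58660728e-04,  1.39956066e-01,  9.90157454e-01, -6.70329100e-04]), 'contact_force': array([-0.07867244, -0.49537538,  0.75212568]), 'torque': array([-0.01102446,  0.02371422, -0.04228776]), 'opening': 1.0040929538533845}
scene {'fx': 366.474181492006, 'fy': 366.474181492006, 'cx': 323.7613453012972, 'cy': 202.06259635742, 'world_from_camera': array([[ 6.69031633e-01,  3.58635673e-01, -6.50981665e-01,
        -2.03865483e+02],
       [-7.43174161e-01,  3.11696851e-01, -5.92061855e-01,
        -6.46542705e+02],
       [-9.42556663e-03,  8.79900862e-01,  4.75063818e-01,
         6.05974467e+02],
       [ 0.00000000e+00,  0.0000000
[... 279 characters left out ...]
45426e-01,  2.56337742e-02,  7.20642013e-03,
        -6.26672715e-01],
       [ 1.00191083e-02,  1.11349748e-01,  9.93730774e-01,
         1.08634085e+03],
       [ 0.00000000e+00,  0.00000000e+00,  0.00000000e+00,
         1.00000000e+00]])}
{'fx': 346.4506236364647, 'fy': 346.4506236364647, 'cx': 318.4129034486075, 'cy': 201.21695824984792, 'T_tool_cam': array([[-9.61155603e-04,  9.45512081e-01,  3.25585598e-01,
         8.38193983e+01],
       [ 9.99999511e-01,  9.84938041e-04,  9.17863585e-05,
        -1.06083696e+00],
       [-2.33896530e-04,  3.25585527e-01, -9.45512565e-01,
        -1.36555128e+02],
       [ 0.00000000e+00,  0.00000000e+00,  0.00000000e+00,
         1.00000000e+00]])}
```

View pics/scene0.png

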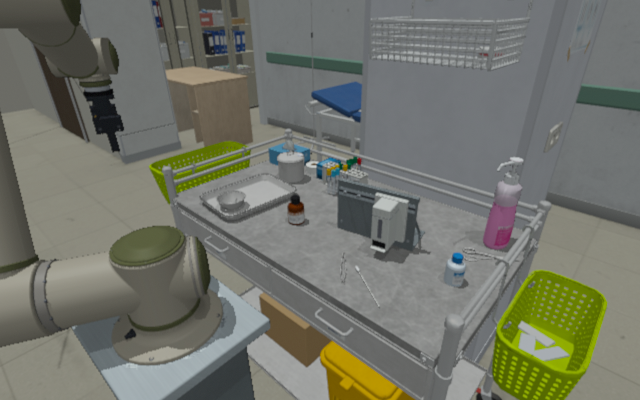

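View pics/top0.png

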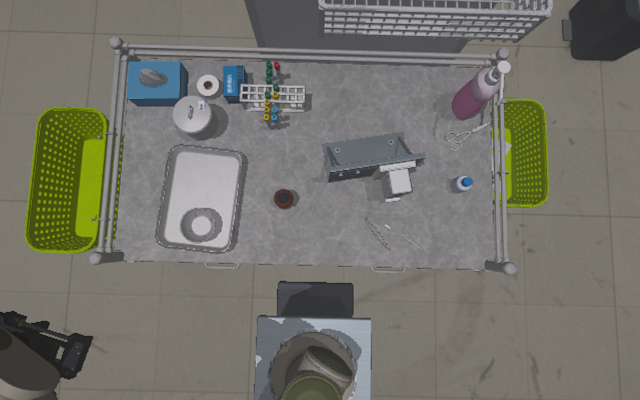

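The scene view shows the dispenser at about (390,220) on the board and the bowl at (231,203) in the tray. In the top view the dispenser is at (398,180), the tray at (202,198) and the bowl at (202,226), so the free half of the tray is the far one. I'll zoom in next.

```bash
python3 - <<'E'
import cv2
t=cv2.imread("pics/top0.png"); s=cv2.imread("pics/scene0.png")
cv2.imwrite("pics/t_disp.png",cv2.resize(t[120:220,310:440],None,fx=6,fy=6,interpolation=cv2.INTER_CUBIC))
cv2.imwrite("pics/t_tray.png",cv2.resize(t[135:260,145:305],None,fx=4.8,fy=4.8,interpolation=cv2.INTER_CUBIC))
cv2.imwrite("pics/s_disp.png",cv2.resize(s[170:270,325:430],None,fx=6,fy=6,interpolation=cv2.INTER_CUBIC))
E
```

```text
(no output)
```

View pics/t_disp.png

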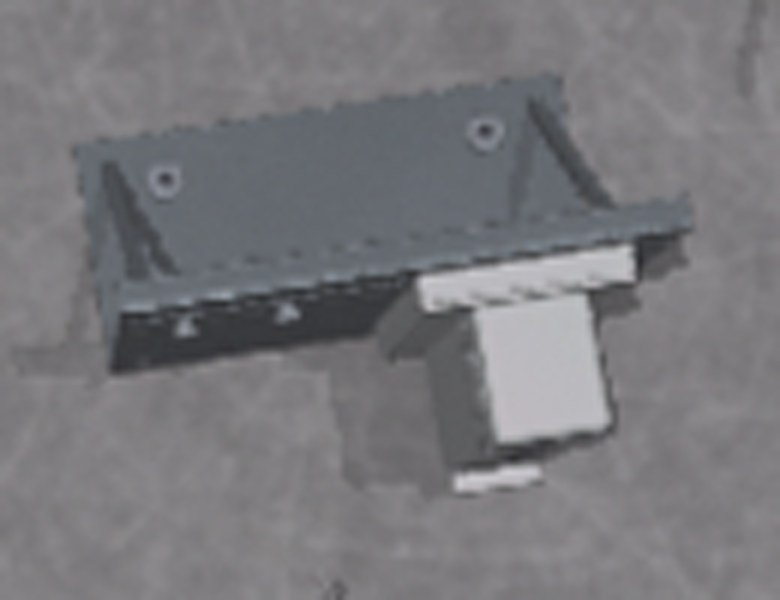

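View pics/t_tray.png

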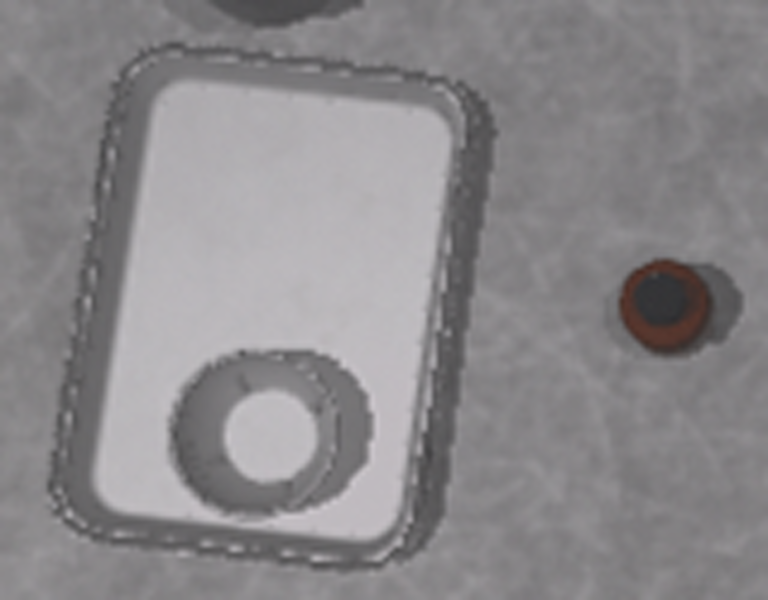

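View pics/s_disp.png

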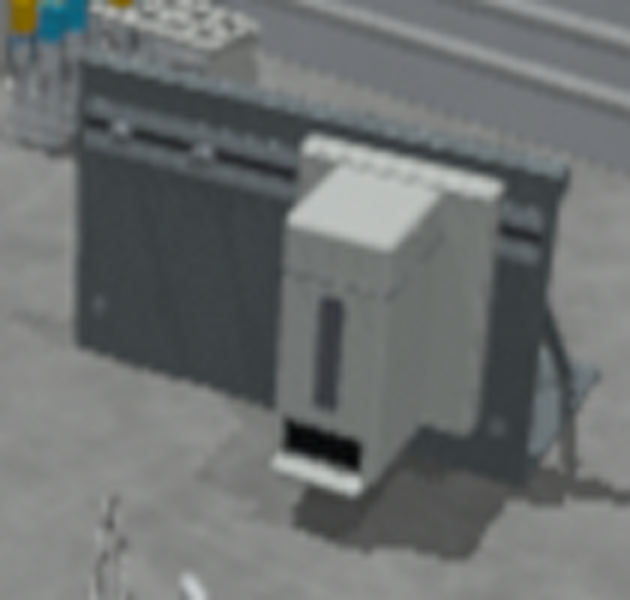

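```bash
cat > h.py <<'E'
import numpy as np
from plant import *
def ray(name,uv):
    c=get_calibration(name);M=c["world_from_camera"]
    u,v=uv; d=np.array([(u-c["cx"])/c["fx"],-(v-c["cy"])/c["fy"],-1]); return M[:3,3],M[:3,:3]@d
def atz(name,uv,z):
    o,d=ray(name,uv); return o+d*(z-o[2])/d[2]
def proj(name,P):
    c=get_calibration(name);M=np.linalg.inv(c["world_from_camera"]);p=M[:3,:3]@np.asarray(P)+M[:3,3]
    return c["cx"]+c["fx"]*p[0]/-p[2], c["cy"]+c["fy"]*-p[1]/-p[2]
E
python3 - <<'E'
from h import *
np.set_printoptions(precision=1,suppress=True)
f=lambda x,y,k,x0,y0:((x+.5)/k-.5+x0,(y+.5)/k-.5+y0)
D=lambda x,y:f(x,y,6,310,120)
for n,p,z in [("hopFL",(497,443),155),("hopFR",(610,428),155),("hopBL",(475,312),155),("hopBR",(587,295),155),("boxBL",(417,281),155),("boxBR",(633,246),155),("boxFL",(430,313),155),("boxFR",(636,280),155),
 ("boardL",(121,309),165),("boardR",(693,229),165),("boardLfoot",(110,373),0),("lipL",(455,490),35),("lipR",(543,478),35),("sc1",(187,325),132),("sc2",(287,310),132)]:
    print(n,atz("top",D(*p),z))
S=lambda x,y:f(x,y,6,325,170)
for n,p,z in [("S hopFL",(287,222),155),("hopFR",(390,250),155),("boxBL",(303,138),155),("boxBR",(502,184),155),("boardL",(84,60),165),("boardR",(568,168),165),("boardLfoot",(78,345),0),("boardRfoot",(528,483),0),("sc1",(122,125),132),("sc2",(204,150),132)]:
    print(n,atz("scene",S(*p),z))
T=lambda x,y:f(x,y,4.8,145,135)
for n,p,z in [("trayleft top",(112,100),26),("trayleft bot",(52,480),26),("tr top L",(170,46),26),("tr top R",(440,78),26),("right top",(492,120),26),("right bot",(418,530),26),("bot L",(90,540),26),("bot R",(360,566),26),
 ("floorTL",(160,80),2),("floorTR",(452,112),2),("floorBL",(96,510),2),("floorBR",(395,540),2),("bowl top",(252,350),36),("bowl bot",(252,516),36),("bowl l",(170,432),36),("bowl r",(335,432),36),("iod cap",(660,300),90)]:
    print(n,atz("top",T(*p),z))
E
```

```text
hopFL [ 482.9 -185.8  155. ]
hopFR [ 490.4 -232.6  155. ]
hopBL [ 537.5 -176.5  155. ]
hopBR [ 546.  -223.1  155. ]
boxBL [ 550.  -152.3  155. ]
boxBR [ 567.2 -242.4  155. ]
boxFL [ 536.6 -157.8  155. ]
boxFR [ 552.8 -243.6  155. ]
boardL [533.  -29.1 165. ]
boardR [ 572.8 -264.6  165. ]
boardLfoot [532.7 -29.6   0. ]
lipL [ 476.3 -190.2   35. ]
lipR [ 483.  -231.2   35. ]
sc1 [533.1 -58.3 132. ]
sc2 [ 540.7 -100.7  132. ]
S hopFL [ 476.9 -193.4  155. ]
hopFR [ 485.2 -239.   155. ]
boxBL [ 545.7 -153.4  155. ]
boxBR [ 565.7 -243.8  155. ]
boardL [528.6 -38.5 165. ]
boardR [ 580.  -266.5  165. ]
boardLfoot [533.6 -32.4   0. ]
boardRfoot [ 579.5 -267.1    0. ]
sc1 [538.4 -54.6 132. ]
sc2 [ 543.2 -100.3  132. ]
trayleft top [592.  426.3  26. ]
trayleft bot [368.  445.3  26. ]
tr top L [625.5 394.3  26. ]
tr top R [610.5 233.7  26. ]
right top [586.  201.8  26. ]
right bot [344.6 233.3  26. ]
bot L [334.3 421.   26. ]
bot R [323.2 265.5  26. ]
floorTL [610.4 407.9   2. ]
floorTR [595.4 230.7   2. ]
floorBL [351.3 428.3   2. ]
floorBR [338.1 251.8   2. ]
bowl top [445.3 331.7  36. ]
bowl bot [350.3 326.   36. ]
bowl l [397.  375.7  36. ]
bowl r [399.3 281.4  36. ]
iod cap [474.2  92.8  90. ]
```

drive_tool(
  moves=[0.026,-0.052,0,2,0,0.052,-0.105,0,4,0,0.079,-0.16,0,6,0,0.106,-0.215,0,8,0,0.133,-0.27,0,10,0],
)

```text
t: 0.72
tcp_pos: [285.8, 256.7, 246.7]
ee_rot: [0.0, 0.052, 0.999, -0.0]
contact_force: [1.3, 0.5, 0.5]
opening: 1.001
```

drive_tool(
  moves=[0.026,-0.054,0,3,0,0.052,-0.108,0,6,0,0.079,-0.162,0,9,0,0.106,-0.216,0,12,0,0.133,-0.27,0,14,0],
)

```text
t: 1.35
tcp_pos: [418.8, -13.6, 246.7]
ee_rot: [0.0, -0.069, 0.998, 0.0]
contact_force: [1.1, -0.3, -0.1]
opening: 1.004
```

drive_tool(
  moves=[0.026,-0.053,0,1,0,0.052,-0.106,0,2,0,0.077,-0.156,0,2,0,0.092,-0.185,0,2,0,0.097,-0.194,0,2,0],
)

```text
t: 1.98
tcp_pos: [515.6, -206.9, 245.9]
ee_rot: [-0.001, -0.086, 0.996, 0.0]
contact_force: [-0.3, 0.1, 0.8]
opening: 1.001
```

```bash
python3 - <<'E'
from plant import *
import cv2,pickle
s=observe();print(s["t"],s["tcp_pos"],s["ee_rot"],s["contact_force"])
im=camera("wrist");cv2.imwrite("pics/w1.png",im);pickle.dump((s["tcp_pos"],s["ee_rot"]),open("w1.pkl","wb"))
E
```

```text
1.975 [ 515.64969527 -206.882887    245.89212762] [-5.24026064e-04 -8.56068650e-02  9.96328770e-01  4.15422241e-04] [-0.32820448  0.14983131  0.82472557]
```

View pics/w1.png

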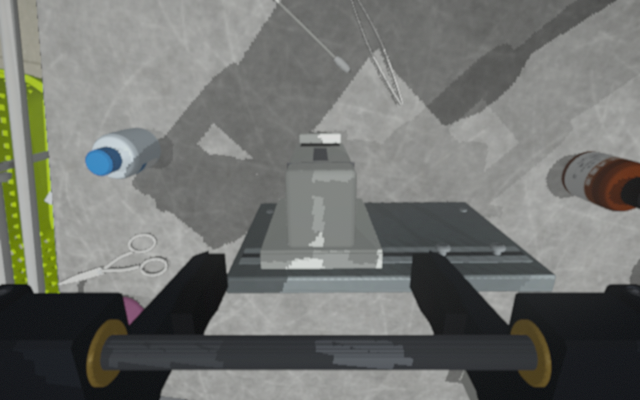

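The wrist view shows the hopper top at about (288..356, 168..247), the box's rear edge at (262..382, 266) and the board's top edge at about row 277, all close to square in the picture. I'll zoom in to measure them.

```bash
python3 - <<'E'
import cv2
t=cv2.imread("pics/w1.png")
cv2.imwrite("pics/w1z.png",cv2.resize(t[150:300,215:415],None,fx=4,fy=4,interpolation=cv2.INTER_CUBIC))
E
```

```text
(no output)
```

View pics/w1z.png

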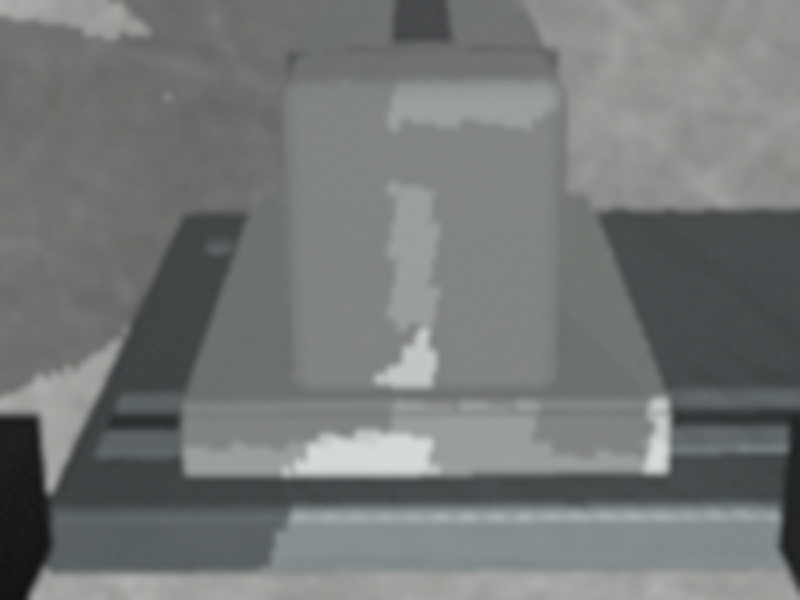

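```bash
cat >> h.py <<'E'
from scipy.spatial.transform import Rotation as R
def wray(pose,uv):
    p,q=pose; c=get_calibration("wrist");T=c["T_tool_cam"]; Rt=R.from_quat([q[1],q[2],q[3],q[0]]).as_matrix()
    d=np.array([(uv[0]-c["cx"])/c["fx"],-(uv[1]-c["cy"])/c["fy"],-1])
    return np.asarray(p)+Rt@T[:3,3], Rt@T[:3,:3]@d
def watz(pose,uv,z):
    o,d=wray(pose,uv); return o+d*(z-o[2])/d[2]
E
python3 - <<'E'
from h import *
import pickle
np.set_printoptions(precision=1,suppress=True)
P=pickle.load(open("w1.pkl","rb"))
w=lambda x,y,z:watz(P,((x+.5)/4-.5+215,(y+.5)/4-.5+150),z)
r={}
for n,a in dict(hFL=(287,80,155),hFR=(563,80,155),hBL=(293,386,155),hBR=(556,386,155),bFL=(185,400,155),bFR=(668,398,155),bRL=(183,475,155),bRR=(669,473,155),bdL=(52,508,165),bdR=(785,508,165),bkL=(50,570,165),bkR=(780,570,165)).items():
    r[n]=w(*a);print(n,r[n])
for a,b in [("hFL","hFR"),("bFL","bFR"),("bRL","bRR"),("bdL","bdR"),("bkL","bkR")]:
    d=r[b]-r[a];print(a,np.hypot(*d[:2]),np.degrees(np.arctan2(d[1],d[0])))
m=(r["bRL"]+r["bRR"])/2; mf=(r["hFL"]+r["hFR"])/2; print("mid",m,mf,np.degrees(np.arctan2(*(m-mf)[1::-1])))
print("jaw yaw",R.from_quat(np.r_[P[1][1:],P[1][0]]).as_matrix()[:,1])
E
```

```text
hFL [ 491.3 -234.4  155. ]
hFR [ 483.5 -188.7  155. ]
hBL [ 547.6 -225.4  155. ]
hBR [ 539.5 -178.3  155. ]
bFL [ 553.7 -244.4  155. ]
bFR [ 538.4 -157.7  155. ]
bRL [ 569.2 -243.   155. ]
bRR [ 553.5 -154.   155. ]
bdL [ 573.8 -264.4  165. ]
bdR [ 551.6 -134.9  165. ]
bkL [ 586.8 -263.7  165. ]
bkR [ 564.3 -132.5  165. ]
hFL 46.45752493138453 99.75608324288396
bFL 88.0469754911603 100.00797348767684
bRL 90.35667054146037 100.00856517798886
bdL 131.47432500980514 99.74017816389753
bkL 133.14566913705903 99.73756681290037
mid [ 561.3 -198.5  155. ] [ 487.4 -211.6  155. ] 10.035599676547852
jaw yaw [-0.2  1.   0. ]
```

drive_tool(
  moves=[0.001,0.0005,-0.035,0,0,0.001,0.0005,-0.075,0,0,0.001,0.0005,-0.105,0,0,0.001,0.0005,-0.119,0,0.2,0.001,0.0005,-0.119,0,0.3],
  newtons=25,
)

```text
t: 2.65
tcp_pos: [516.2, -204.3, 127.8]
ee_rot: [-0.0, -0.087, 0.996, 0.0]
contact_force: [-0.3, 0.4, 1.3]
opening: 0.797
```

```bash
python3 - <<'E'
from plant import *
import cv2,pickle
s=observe();print(s["t"],s["tcp_pos"],s["ee_rot"],s["contact_force"],s["opening"])
im=camera("wrist");cv2.imwrite("pics/w2.png",im)
E
```

```text
2.65 [ 516.24107556 -204.34796308  127.78085672] [-3.09272419e-04 -8.67209017e-02  9.96232555e-01  2.94688297e-04] [-0.33188151  0.36821744  1.32732346] 0.7966037208303176
```

View pics/w2.png

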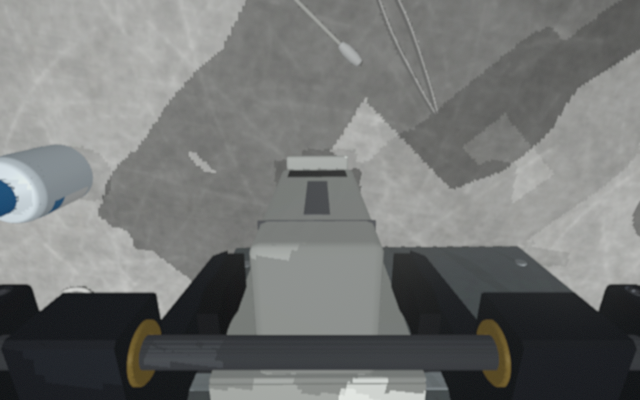

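The fingers straddle the hopper (hopper edges at columns 248 and 383, fingers at 245 and 395). The gripper needs to shift about 2 mm toward -y before closing.

drive_tool(
  moves=[0.0005,-0.002,0,0,0.3,0.0005,-0.002,0,0,0.36,0.0005,-0.002,0,0,0.4,0.0005,-0.002,0,0,0.45,0.0005,-0.002,0,0,0.55],
  newtons=25,
)

```text
t: 3.32
tcp_pos: [516.6, -207.0, 127.9]
ee_rot: [-0.0, -0.086, 0.996, 0.0]
contact_force: [-3.5, 1.3, 5.4]
opening: 0.565
```

```bash
cat > o.py <<'E'
from plant import *
import numpy as np,sys
np.set_printoptions(precision=2,suppress=True)
s=observe();print(s["t"],s["tcp_pos"],s["ee_rot"],"F",s["contact_force"],"M",s["torque"],s["opening"])
c,n=np.cos(np.radians(9.9)),np.sin(np.radians(9.9)); f=s["contact_force"];p=s["tcp_pos"]-[516.7,-206.4,127.8]
print("board frame F",f[0]*c+f[1]*n,-f[0]*n+f[1]*c,f[2]," pos",p[0]*c+p[1]*n,-p[0]*n+p[1]*c,p[2])
E
python3 o.py
```

```text
3.325 [ 516.64 -206.96  127.91] [-0.   -0.09  1.    0.  ] F [-3.51  1.32  5.38] M [ 0.41  0.5  -0.02] 0.5649633347563059
board frame F -3.2270098020317644 1.9079130386529184 5.380520866288586  pos -0.15115231318316613 -0.54026672666449 0.10784535304486553
```

drive_tool(
  moves=[0,0,0,0,0.6,0,0,0.0005,0,0.6,0,0,0.001,0,0.6,0,0,0.0015,0,0.6,0,0,0.0015,0,0.6],
)

```text
t: 3.95
tcp_pos: [517.1, -207.2, 129.0]
ee_rot: [0.0, -0.086, 0.996, -0.0]
contact_force: [0.1, 0.3, -3.1]
opening: 0.567
```

```bash
python3 o.py
```

```text
3.95 [ 517.06 -207.19  129.03] [ 0.   -0.09  1.   -0.  ] F [ 0.1   0.26 -3.11] M [-0.01  0.09  0.03] 0.5671527366746516
board frame F 0.138635327933706 0.23563986879755408 -3.112295698125693  pos 0.22411709425404294 -0.8380128956646806 1.2290673179471554
```

The dispenser's weight (3.1 N) is on the gripper and it floats free. Now I'll slide it to +y.

drive_tool(
  moves=[-0.0003,0.0016,0,0,0.6,-0.0006,0.0031,0,0,0.6,-0.0008,0.0047,0,0,0.6,-0.0011,0.0063,0,0,0.6,-0.0014,0.0079,0,0,0.6],
)

```text
t: 4.58
tcp_pos: [515.5, -199.0, 129.3]
ee_rot: [0.0, -0.086, 0.996, -0.0]
contact_force: [-0.1, -0.2, -3.9]
opening: 0.566
```

```bash
python3 o.py
```

```text
4.575 [ 515.49 -199.01  129.27] [ 0.   -0.09  1.   -0.  ] F [-0.09 -0.23 -3.85] M [0.04 0.06 0.03] 0.5663161135076117
board frame F -0.12678431074307006 -0.2076168681963491 -3.8524713143918072  pos 0.07457695044266233 7.483832243548071 1.4666957633963733
```

drive_tool(
  moves=[-0.0002,0.001,0,0,0.6,-0.0003,0.002,0,0,0.6,-0.0005,0.003,0,0,0.6,-0.0005,0.003,0,0,0.6],
)

```text
t: 5.08
tcp_pos: [515.0, -196.1, 129.2]
ee_rot: [0.0, -0.086, 0.996, -0.0]
contact_force: [0.5, 1.0, -3.3]
opening: 0.569
```

```bash
python3 o.py
```

```text
5.075 [ 515.03 -196.11  129.24] [ 0.   -0.09  1.   -0.  ] F [ 0.54  0.96 -3.27] M [ 0.02  0.03 -0.01] 0.569233123741689
board frame F 0.6974599908522902 0.8530204068553056 -3.271721928841048  pos 0.1273668382304567 10.425860487721357 1.4431315533029618
```

drive_tool(
  moves=[-0.0002,0.001,0,0,0.6,-0.0003,0.002,0,0,0.6,-0.0005,0.003,0,0,0.6,-0.0005,0.003,0,0,0.6],
)

```text
t: 5.58
tcp_pos: [514.6, -193.3, 129.3]
ee_rot: [0.0, -0.086, 0.996, -0.0]
contact_force: [0.5, -1.1, -3.7]
opening: 0.566
```

```bash
python3 o.py
```

```text
5.575 [ 514.56 -193.26  129.29] [ 0.   -0.09  1.   -0.  ] F [ 0.49 -1.07 -3.66] M [-0.09  0.03 -0.03] 0.5663713128432539
board frame F 0.30086834551516356 -1.138413284368392 -3.663339884567605  pos 0.1460441755419417 13.310344434502166 1.4912122487348398
```

drive_tool(
  moves=[-0.0002,0.001,0,0,0.6,-0.0003,0.002,0,0,0.6,-0.0003,0.002,0,0,0.6],
)

```text
t: 5.95
tcp_pos: [514.6, -192.6, 129.5]
ee_rot: [0.001, -0.086, 0.996, -0.001]
contact_force: [1.5, -7.1, -4.3]
opening: 0.566
```

```bash
python3 o.py
```

```text
5.95 [ 514.62 -192.56  129.49] [ 0.   -0.09  1.   -0.  ] F [ 1.47 -7.14 -4.27] M [-1.15 -0.   -0.38] 0.5659182545513771
board frame F 0.21967011283312465 -7.282117260313349 -4.266025606473559  pos 0.33091893620303736 13.99524104559111 1.6927293876930918
```

A clear stop at y' ≈ 13.5 (7 N). I'll back off to 5 mm short of it, y' ≈ 8.6.

drive_tool(
  moves=[0.0003,-0.002,0,0,0.6,0.0006,-0.004,0,0,0.6,0.0009,-0.0055,0,0,0.6,0.0012,-0.0068,0,0,0.6,0.0012,-0.0068,0,0,0.6],
)

```text
t: 6.58
tcp_pos: [515.4, -197.9, 129.2]
ee_rot: [-0.0, -0.086, 0.996, 0.0]
contact_force: [0.1, 0.8, -2.8]
opening: 0.566
```

```bash
python3 o.py
```

```text
6.575 [ 515.42 -197.95  129.22] [-0.   -0.09  1.    0.  ] F [ 0.13  0.81 -2.83] M [0.06 0.06 0.04] 0.566030687138004
board frame F 0.2687616456605093 0.7799166628349363 -2.830222437922571  pos 0.18834129285261647 8.547009549289823 1.4249552380155563
```

drive_tool(
  moves=[0,0,0.001,0,0.6,0,0,0.002,0,0.6,0,0,0.003,0,0.6,0,0,0.003,0,0.6],
)

```text
t: 7.08
tcp_pos: [515.4, -197.9, 132.4]
ee_rot: [0.0, -0.086, 0.996, -0.0]
contact_force: [0.4, 0.5, -2.5]
opening: 0.562
```

```bash
python3 o.py
```

```text
7.075 [ 515.44 -197.95  132.36] [ 0.   -0.09  1.   -0.  ] F [ 0.4   0.52 -2.45] M [ 0.02 -0.    0.02] 0.5620791746925297
board frame F 0.4822316194070025 0.4389471228017306 -2.4541529894894345  pos 0.20913816851251998 8.545516139817051 4.557450829714881
```

No resistance, so the necks are at the shanks. I'll keep raising it.

drive_tool(
  moves=[0,0,0.002,0,0.6,0,0,0.004,0,0.6,0,0,0.006,0,0.6,0,0,0.008,0,0.6,0,0,0.008,0,0.6],
)

```text
t: 7.7
tcp_pos: [515.5, -198.0, 140.4]
ee_rot: [0.0, -0.086, 0.996, -0.0]
contact_force: [0.7, -1.3, -2.8]
opening: 0.564
```

```bash
python3 o.py
```

```text
7.7 [ 515.45 -198.    140.42] [ 0.   -0.09  1.   -0.  ] F [ 0.73 -1.28 -2.76] M [0.05 0.05 0.01] 0.5644244872328641
board frame F 0.49682501491581454 -1.387506092906468 -2.757080266290514  pos 0.21739573371331322 8.492412544352549 12.617525542316926
```

drive_tool(
  moves=[0,0,0.002,0,0.6,0,0,0.004,0,0.6,0,0,0.0055,0,0.6,0,0,0.0065,0,0.6,0,0,0.0065,0,0.6],
)

```text
t: 8.32
tcp_pos: [515.4, -198.0, 146.8]
ee_rot: [0.0, -0.086, 0.996, -0.0]
contact_force: [-0.0, -0.0, -2.5]
opening: 0.565
```

```bash
python3 o.py
```

```text
8.325 [ 515.43 -197.97  146.83] [ 0.   -0.09  1.   -0.  ] F [-0.01 -0.   -2.51] M [ 0.05  0.06 -0.06] 0.5650691559282166
board frame F -0.01350624558729315 -0.001634821532701869 -2.5078341392227106  pos 0.19564914994276061 8.521257666511989 19.025850242764434
```

drive_tool(
  moves=[0,0,0.0005,0,0.6,0,0,0.001,0,0.6,0,0,0.0015,0,0.6,0,0,0.0015,0,0.6],
)

```text
t: 8.82
tcp_pos: [515.4, -198.0, 148.3]
ee_rot: [0.0, -0.086, 0.996, -0.0]
contact_force: [0.7, 0.5, -3.0]
opening: 0.565
```

```bash
python3 o.py
```

```text
8.825 [ 515.42 -197.96  148.29] [ 0.   -0.09  1.   -0.  ] F [ 0.72  0.54 -2.96] M [ 0.02  0.07 -0.01] 0.5654846554519902
board frame F 0.803316203794695 0.4055836992990159 -2.958303332925864  pos 0.1898761157377198 8.538157806752563 20.491058731284554
```

drive_tool(
  moves=[0,0,0.0005,0,0.6,0,0,0.001,0,0.6,0,0,0.001,0,0.6],
)

```text
t: 9.2
tcp_pos: [515.4, -197.9, 149.1]
ee_rot: [-0.0, -0.086, 0.996, 0.0]
contact_force: [0.8, -0.5, -4.7]
opening: 0.568
```

```bash
python3 o.py
```

```text
9.2 [ 515.41 -197.92  149.1 ] [-0.   -0.09  1.    0.  ] F [ 0.76 -0.53 -4.66] M [ 0.02 -0.02  0.01] 0.5681825959615866
board frame F 0.6576838893309931 -0.6532011877596411 -4.6631454357380555  pos 0.18284439836638855 8.574111262970387 21.29561788861038
```

The rib touches at about z' ≈ 21. I'll back off 0.5 mm and then pull toward the front.

drive_tool(
  moves=[0,0,-0.0005,0,0.6,-0.001,-0.0002,-0.0005,0,0.6,-0.002,-0.0003,-0.0005,0,0.6,-0.003,-0.0005,-0.0005,0,0.6,-0.003,-0.0005,-0.0005,0,0.6],
)

```text
t: 9.82
tcp_pos: [512.3, -198.5, 148.8]
ee_rot: [0.0, -0.086, 0.996, -0.0]
contact_force: [-0.8, -0.4, -3.5]
opening: 0.568
```

```bash
python3 o.py
```

```text
9.825 [ 512.33 -198.49  148.83] [ 0.   -0.09  1.   -0.  ] F [-0.81 -0.39 -3.54] M [ 0.05  0.05 -0.07] 0.5677892954372626
board frame F -0.8644776646604789 -0.2435629665297167 -3.5431345869948334  pos -2.9439586355896106 8.542230299339533 21.029386615218087
```

Past the 2 mm of play with no load, so the heads are in the holes. I'll continue.

drive_tool(
  moves=[-0.002,-0.0003,0,0,0.6,-0.004,-0.0007,0,0,0.6,-0.006,-0.001,0,0,0.6,-0.008,-0.0014,0,0,0.6,-0.008,-0.0014,0,0,0.6],
)

```text
t: 10.45
tcp_pos: [504.3, -199.9, 148.8]
ee_rot: [-0.0, -0.086, 0.996, -0.0]
contact_force: [0.2, 0.1, -3.0]
opening: 0.565
```

```bash
python3 o.py
```

```text
10.45 [ 504.29 -199.91  148.78] [-0.   -0.09  1.   -0.  ] F [ 0.17  0.14 -3.01] M [0.03 0.01 0.03] 0.5645191336250933
board frame F 0.19097221398302028 0.10895782510929602 -3.007185571128541  pos -11.107607203173947 8.531749297406972 20.97521749238625
```

The dispenser is off the screws. I'll draw it clear and lift it.

drive_tool(
  moves=[-0.02,-0.0035,0,0,0.6,-0.045,-0.008,0.008,0,0.6,-0.06,-0.01,0.03,0,0.6,-0.06,-0.01,0.06,0,0.6,-0.06,-0.01,0.09,0,0.6],
)

```text
t: 11.08
tcp_pos: [444.2, -209.9, 239.8]
ee_rot: [0.0, -0.086, 0.996, -0.0]
contact_force: [0.9, -0.4, -4.0]
opening: 0.565
```

```bash
python3 o.py; python3 - <<'E'
from plant import *
import cv2
a=camera("scene");cv2.imwrite("pics/s2.png",cv2.resize(a[100:300,200:520],None,fx=2.4,fy=2.4,interpolation=cv2.INTER_CUBIC))
E
```

```text
11.075 [ 444.21 -209.88  239.8 ] [ 0.   -0.09  1.   -0.  ] F [ 0.94 -0.36 -4.  ] M [-0.03 -0.01  0.02] 0.5645059306234093
board frame F 0.8608188057696378 -0.51655271502442 -4.00365193346315  pos -72.01056984140034 9.031601135267575 111.99806476892228
```

View pics/s2.png

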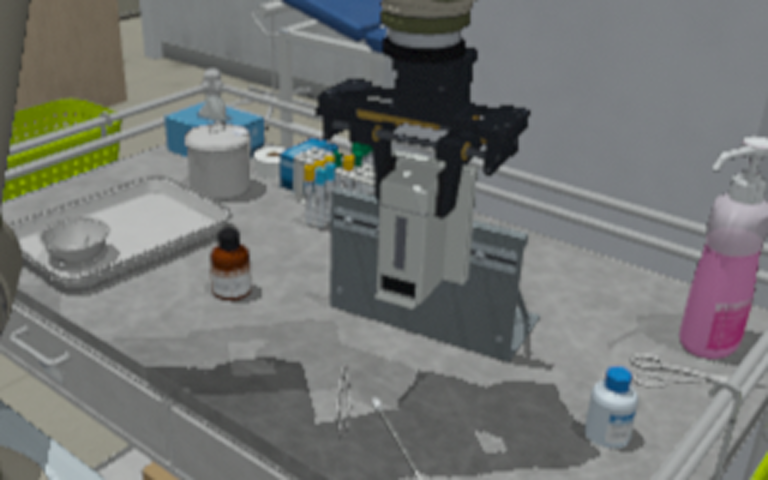

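The dispenser hangs upright in the gripper at (415,240) in the zoomed picture, clear of the board, with its screws still on the strip. Next is the carry to the tray.

drive_tool(
  moves=[0,0.01,0.02,0,0.6,0.002,0.035,0.033,-1,0.6,0.006,0.07,0.036,-2,0.6,0.012,0.11,0.036,-3,0.6,0.018,0.15,0.036,-5,0.6],
)

```text
t: 11.75
tcp_pos: [462.4, -58.6, 274.1]
ee_rot: [-0.0, -0.042, 0.999, 0.0]
contact_force: [0.7, -0.0, -2.8]
opening: 0.567
```

drive_tool(
  moves=[0.007,0.04,0,-1.5,0.6,0.014,0.08,0,-3,0.6,0.021,0.12,0,-4.5,0.6,0.028,0.16,0,-6,0.6,0.035,0.2,0,-7.5,0.6],
)

```text
t: 12.38
tcp_pos: [497.4, 141.5, 274.0]
ee_rot: [-0.0, 0.023, 1.0, -0.0]
contact_force: [1.0, 0.1, -3.1]
opening: 0.566
```

drive_tool(
  moves=[0.008,0.045,0,-1,0.6,0.016,0.09,-0.01,-2,0.6,0.024,0.13,-0.02,-2,0.6,0.032,0.16,-0.03,-2,0.6,0.036,0.175,-0.035,-2,0.6],
)

```text
t: 13.0
tcp_pos: [533.2, 316.4, 238.1]
ee_rot: [-0.001, 0.039, 0.999, -0.0]
contact_force: [-0.3, -0.1, -3.0]
opening: 0.565
```

```bash
python3 o.py; python3 - <<'E'
from plant import *
import cv2
a=camera("scene");cv2.imwrite("pics/s3.png",cv2.resize(a[60:260,120:400],None,fx=2.8,fy=2.8,interpolation=cv2.INTER_CUBIC))
E
```

```text
13.0 [533.24 316.37 238.08] [-0.    0.04  1.   -0.  ] F [-0.34 -0.09 -2.98] M [-0.01  0.09 -0.02] 0.5652005349616511
board frame F -0.3468893384367202 -0.03471773963703057 -2.976958347815996  pos 106.17802295207265 512.1411358257056 110.28113951385056
```

View pics/s3.png

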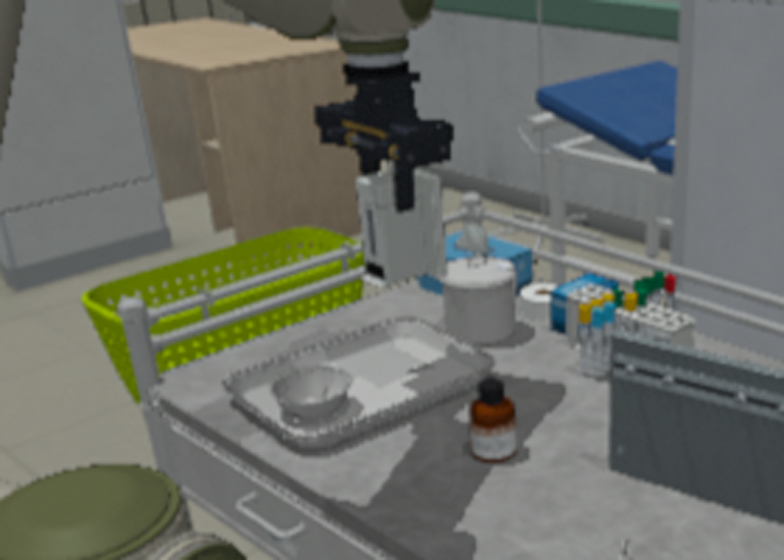

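drive_tool(
  moves=[0.001,0.005,-0.02,0,0.6,0.001,0.008,-0.05,0,0.6,0.001,0.008,-0.085,0,0.6,0.001,0.008,-0.115,0,0.6,0.001,0.008,-0.13,0,0.6],
)

```text
t: 13.68
tcp_pos: [534.2, 322.1, 108.5]
ee_rot: [-0.001, 0.04, 0.999, -0.0]
contact_force: [0.5, 0.5, -3.0]
opening: 0.564
```

```bash
python3 o.py; python3 - <<'E'
from plant import *
import cv2
a=camera("top");cv2.imwrite("pics/t3.png",cv2.resize(a[130:260,130:310],None,fx=4.4,fy=4.4,interpolation=cv2.INTER_CUBIC))
E
```

```text
13.675 [534.16 322.09 108.54] [-0.    0.04  1.   -0.  ] F [ 0.5   0.48 -3.03] M [ 0.06  0.   -0.05] 0.5642507368257951
board frame F 0.5753757927977727 0.3820588379819109 -3.0318607784006333  pos 108.06102500880598 517.6231866858737 -19.264923641783042
```

View pics/t3.png

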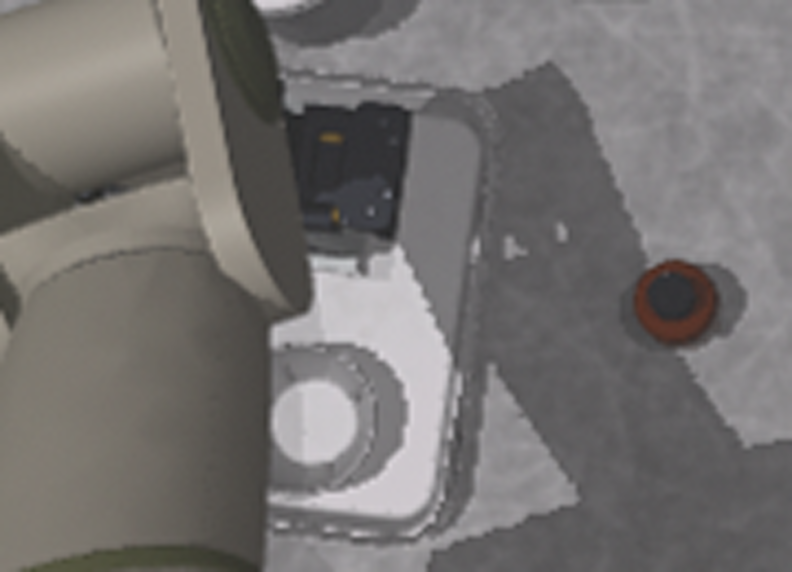

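The lip, at about (350,265), is clear of the bowl's far rim (row 345), and the tray and bottle haven't moved. I'll creep down.

drive_tool(
  moves=[0,0.001,-0.002,0,0.6,0,0.001,-0.0035,0,0.6,0,0.001,-0.005,0,0.6,0,0.001,-0.006,0,0.6,0,0.001,-0.006,0,0.6],
)

```text
t: 14.35
tcp_pos: [534.4, 324.2, 103.8]
ee_rot: [0.0, 0.04, 0.999, 0.0]
contact_force: [0.3, -0.5, -3.0]
opening: 0.563
```

drive_tool(
  moves=[0,0,-0.0005,0,0.6,0,0,-0.001,0,0.6,0,0,-0.001,0,0.6],
)

```text
t: 14.72
tcp_pos: [534.4, 324.1, 102.7]
ee_rot: [-0.0, 0.04, 0.999, -0.0]
contact_force: [0.6, 0.1, -2.0]
opening: 0.567
```

```bash
python3 o.py
```

```text
14.725 [534.39 324.12 102.69] [-0.    0.04  1.   -0.  ] F [ 0.64  0.14 -1.97] M [ 0.07  0.07 -0.02] 0.5667074891744914
board frame F 0.6502573938846703 0.0316749850111923 -1.9657811387001036  pos 108.6437225854674 519.5814449678198 -25.11290355199658
```

drive_tool(
  moves=[0,0,-0.0005,0,0.6,0,0,-0.001,0,0.6,0,0,-0.001,0,0.6],
)

```text
t: 15.1
tcp_pos: [534.4, 324.1, 101.7]
ee_rot: [-0.0, 0.04, 0.999, -0.0]
contact_force: [-0.0, 0.1, -3.7]
opening: 0.565
```

```bash
python3 o.py
```

```text
15.1 [534.38 324.13 101.69] [-0.    0.04  1.   -0.  ] F [-0.02  0.11 -3.72] M [0.02 0.05 0.06] 0.5646106689051127
board frame F -0.0020953248105187797 0.1133364890589691 -3.7163767202763602  pos 108.62966344751774 519.5951927798283 -26.114151057935203
```

drive_tool(
  moves=[0,0,-0.0005,0,0.6,0,0,-0.001,0,0.6,0,0,-0.001,0,0.6],
)

```text
t: 15.48
tcp_pos: [534.4, 324.1, 100.7]
ee_rot: [-0.0, 0.04, 0.999, 0.0]
contact_force: [-0.6, -0.3, -2.2]
opening: 0.563
```

```bash
python3 o.py
```

```text
15.475 [534.43 324.14 100.71] [-0.    0.04  1.    0.  ] F [-0.55 -0.26 -2.23] M [ 0.02  0.06 -0.03] 0.5629634063130641
board frame F -0.5896870809597258 -0.15773025280221264 -2.232960560383722  pos 108.67622317077628 519.5881540505659 -27.09069463478113
```

drive_tool(
  moves=[0,0,-0.0005,0,0.6,0,0,-0.0008,0,0.6,0,0,-0.0008,0,0.6],
)

```text
t: 15.85
tcp_pos: [534.5, 324.1, 100.6]
ee_rot: [0.0, 0.04, 0.999, 0.0]
contact_force: [-1.9, -2.3, 5.7]
opening: 0.565
```

```bash
python3 o.py
```

```text
15.85 [534.53 324.09 100.62] [0.   0.04 1.   0.  ] F [-1.91 -2.3   5.67] M [-0.36  0.42  0.05] 0.5646744099199272
board frame F -2.2762600921108254 -1.9363724339208424 5.674807188817942  pos 108.77494894065205 519.5274506019123 -27.18449599352536
```

It's on the floor of the tray. I'll relieve the press slightly, open slowly and withdraw straight up.

drive_tool(
  moves=[0,0,0.0004,0,0.5,0,0,0.0004,0,0.42,0,0,0.0004,0,0.38,0,0,0.0004,0,0.3,0,0,0.0004,0,0.2],
  newtons=10,
)

```text
t: 16.48
tcp_pos: [534.4, 324.2, 100.3]
ee_rot: [-0.0, 0.04, 0.999, 0.0]
contact_force: [-0.2, 0.6, 0.4]
opening: 0.782
```

```bash
python3 o.py
```

```text
16.475 [534.43 324.19 100.26] [-0.    0.04  1.    0.  ] F [-0.15  0.59  0.39] M [ 0.03 -0.02 -0.02] 0.7818824931441934
board frame F -0.050492514825531576 0.6120712462312761 0.39247947401346583  pos 108.68452860538432 519.6376626323224 -27.53941605836161
```

drive_tool(
  moves=[0,0,0.005,0,0.15,0,0,0.02,0,0.15,0,0,0.045,0,0.15,0,0,0.08,0,0.15,0,0,0.12,0,0.15],
)

```text
t: 17.1
tcp_pos: [534.2, 324.1, 222.4]
ee_rot: [0.0, 0.04, 0.999, 0.0]
contact_force: [0.5, 0.5, 0.1]
opening: 0.852
```

drive_tool(
  moves=[-0.02,-0.03,0.03,0,0.1,-0.04,-0.08,0.04,0,0.1,-0.06,-0.13,0.04,0,0.1,-0.08,-0.18,0.04,0,0.1,-0.1,-0.22,0.04,0,0.1],
)

```text
t: 17.73
tcp_pos: [433.6, 102.6, 261.5]
ee_rot: [0.001, 0.04, 0.999, -0.0]
contact_force: [0.5, 0.3, 0.1]
opening: 0.897
```

```bash
python3 o.py; python3 - <<'E'
from plant import *
import cv2
a=camera("top");cv2.imwrite("pics/t4.png",cv2.resize(a[100:260,130:330],None,fx=3.7,fy=3.7,interpolation=cv2.INTER_CUBIC))
a=camera("scene");cv2.imwrite("pics/s4.png",cv2.resize(a[100:300,160:480],None,fx=2.5,fy=2.5,interpolation=cv2.INTER_CUBIC))
E
```

```text
17.725 [433.56 102.62 261.54] [ 0.    0.04  1.   -0.  ] F [0.48 0.26 0.08] M [ 0.04 -0.02 -0.04] 0.896868984422278
board frame F 0.5215221294404632 0.17362882481781738 0.07895116543643621  pos -28.776192790854758 318.71684409336206 133.74490413830426
```

View pics/t4.png

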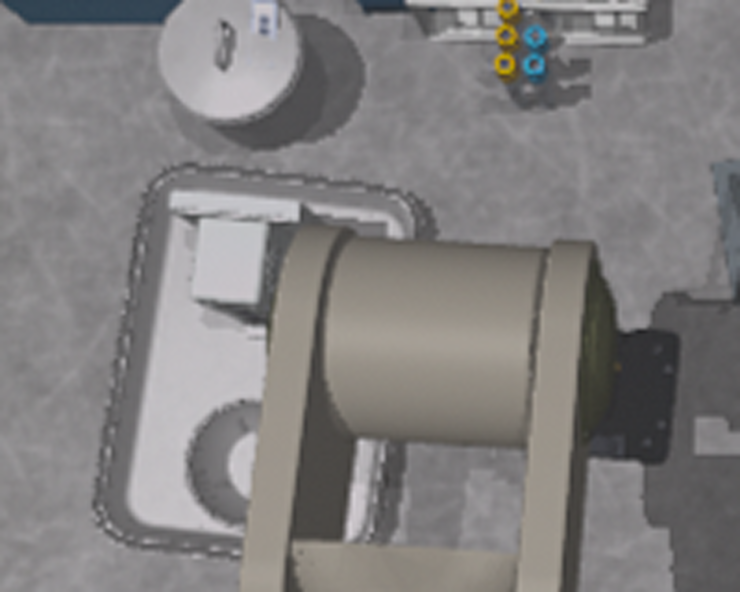

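View pics/s4.png

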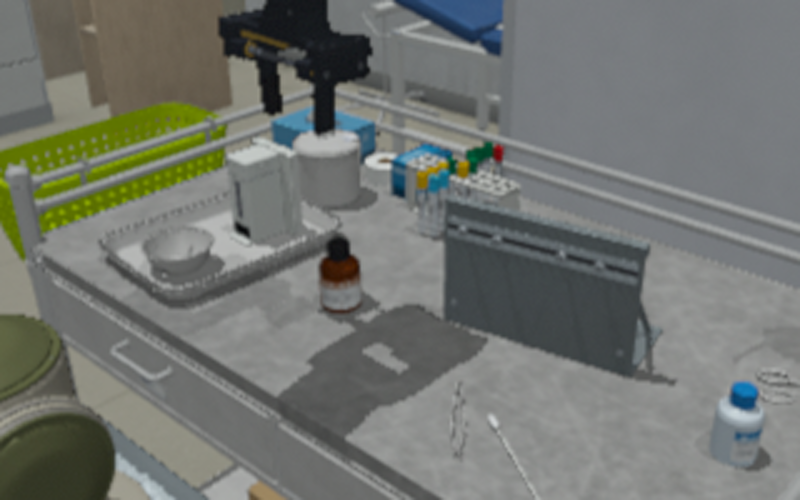

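The dispenser stands upright in the far half of the tray (scene view, about (265,190)), clear of the bowl and the rim. I'll check the positions numerically, and that the bystanders haven't moved, before handing in.

drive_tool(
  moves=[0,-0.05,0,0,0,0,-0.1,0,0,0,0,-0.15,0,0,0,0,-0.15,0,0,0,0,-0.15,0,0,0],
)

```text
t: 18.45
tcp_pos: [434.6, -45.2, 260.8]
ee_rot: [0.0, 0.04, 0.999, 0.0]
contact_force: [-0.4, 0.1, 0.2]
opening: 0.999
```

```bash
python3 - <<'E'
from h import *
import cv2
np.set_printoptions(precision=1,suppress=True)
a=camera("top");b=cv2.imread("pics/top0.png");print(observe()["joint_velocities"],observe()["t"])
def shift(im,ref,x,y,w,h):
    r=cv2.matchTemplate(im[y-5:y+h+5,x-5:x+w+5],ref[y:y+h,x:x+w],cv2.TM_CCOEFF_NORMED);_,v,_,l=cv2.minMaxLoc(r);return v,l[0]-5,l[1]-5
for n,r in dict(bowl=(180,206,26,40),iod=(272,186,24,24),sal=(452,172,24,24),trayBL=(155,225,25,30),trayTL=(160,140,25,25)).items(): print(n,shift(a,b,*r))
cv2.imwrite("pics/t5.png",cv2.resize(a[135:260,145:305],None,fx=4.8,fy=4.8,interpolation=cv2.INTER_CUBIC))
for n,P in dict(org=(541.6,323.5,127),lip=(495.8,327.3,7)).items(): print(n,proj("top",P))
E
```

```text
[ 0. -0.  0. -0. -0. -0.] 18.5
bowl (0.9997565150260925, 0, 0)
iod (0.9025276899337769, 0, 0)
sal (0.9994934797286987, 0, 0)
trayBL (0.9997245669364929, 0, 0)
trayTL (0.7590373754501343, 0, 0)
org (np.float64(191.51125386112244), np.float64(166.91676557334605))
lip (np.float64(202.89523365757384), np.float64(190.870383535011))
```

View pics/t5.png

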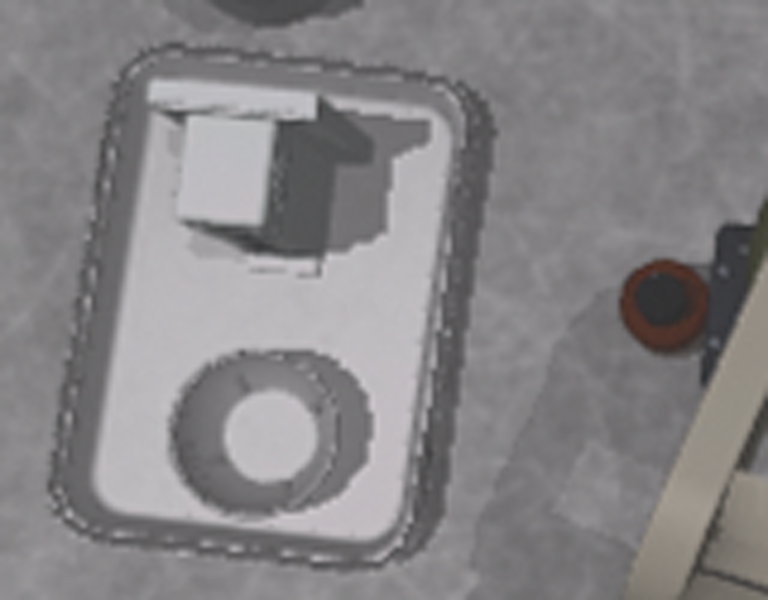

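The dispenser stands on the tray floor where expected, with its lip at about (285,270) and the bowl's rim starting at row 350. The bowl, bottles and tray show no shift, and the robot is at rest and clear of everything.

```bash
python3 -c "
from plant import *
print(sign_off())"
```

```text
the job is handed in; nothing more can be done
None
```

The dispenser is off the backboard and standing upright in the free half of the instrument tray. I handed the job in at 18.5 s.

**Getting it off:** I slid it to its +y until the slot ends stopped it, at about 7 N. I backed off 5 mm to the necks and raised it until the inner rib just touched. It then pulled off to the front with under 1 N of resistance.

**Carrying and setting down:** I carried it upright above the bottles and the board. Set-down peaked at about 6 N, and I eased the pressure before opening the gripper.

**Last checks:**
- In the top view the dispenser stands on the tray floor, clear of the bowl and the rim.
- The bowl, both bottles and the tray show zero pixel shift from the first picture. The match was weaker for the iodine bottle (0.90) and for the tray's far left corner (0.76), where shadows and the dispenser now change the picture.
- The arm was at rest and touching nothing.
- **Disagreement:** the rib touched about 1 mm higher than the stated 20 mm rise, probably from a slight slip in the grip or an error in the hanging height. It caused no trouble.

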